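# Tip and slide a hand pad and a glass disc into the shadow-cut kit tray

## Task

Pack the finishing kit: put the orange hand pad and the amber glass disc each into the cut-out of the kit tray that fits its outline, fully home and flat, the orange side of the pad up. Do not lift either of them: push the standing pad up against the tray's open front edge, tip it over that edge onto the deck and slide it into its cut-out, and slide the disc gently along the deck into its own. Leave the tape, the glass cutter and the spice jar where they are.

Things in the scene. Friction and masses are not known exactly. Their poses are not given: they have to be found in the camera images.
- kit_tray: Fixed aluminium carrier 190 mm (x) by 320 mm (y) with two grey inserts side by side, each 190 by 151 mm; either can be on the left. Origin: centre of its underside, on the bench; -x is its open front, towards the robot. Lips 5 mm thick, their top 3 mm above the deck, run outside the inserts along the back and both sides.
- tray_front (a point): Middle of the tray's front edge, at deck height, axes as the tray's. The inserts' upper faces form one flat deck 11 mm above the bench; along this straight edge it drops straight down to the bench: the fence to tip the pad over.
- pad_insert: Fixed grey insert with the rectangular yellow-floored cut-out, 58 mm (x) by 93 mm (y), 7 mm deep. Origin: centre of the insert's underside, 9 mm below the deck; axes as the tray's. The cut-out's centre lies at x = +20 mm, y = 0.
- pad_insert_floor (a point): Centre of the floor of the rectangular cut-out, 7 mm below the deck; axes as the tray's.
- disc_insert: Fixed grey insert with the round yellow-floored cut-out, 77.5 mm across, 5 mm deep. Origin: centre of the insert's underside, 9 mm below the deck; axes as the tray's. The cut-out's centre lies at x = +40 mm, y = 0.
- disc_insert_floor (a point): Centre of the floor of the round cut-out, 5 mm below the deck; axes as the tray's.
- sanding_pad: Loose rigid hand pad, orange top, thin grey underside: a block 55 mm (x) by 90 mm (y) by 21 mm (z), 80 to 170 g. Origin: centre of the grey underside; z points out of the orange top. Starts standing on the bench on a long narrow side, 55 mm tall, before the rectangular cut-out, 15 to 50 mm off the tray's front edge and not square to it, grey side to the tray, orange side to the robot.
- pad_centre (a point): Centre of the hand pad's block, 10.5 mm above its underside; axes as the pad's. Friction on bench and deck is moderate (coefficient 0.55 to 0.8): pushed high up the standing pad tips over, pushed near its foot it slides.
- amber_disc: Loose amber glass disc, about 73 mm across, 8 mm thick, about 110 g, lying flat on the deck between the tray's front edge and the round cut-out. Origin: centre of its underside, z up. Pushed over the rim of the cut-out it dips in with its leading edge first.
- tape: Bystander: loose roll of masking tape, 100 mm across, 25 mm high, lying to the left of the tray. Origin: centre of its underside.
- cutter: Bystander: loose wooden glass cutter, a 13 mm thick rod 122 mm long (y), lying to the right of the tray. Origin: centre, on the bench.
- spice_jar: Bystander: loose spice jar with a red cap, 45 mm across, 106 mm tall, standing behind the tray. Origin: centre of its underside.
Not all that is in view belongs to the job. There is more than one size of the amber_disc; the job needs the middle-sized.

How it is judged (in metres and radians):
On the way, in this order (a step that is already met when the one before it is completed fails the run):
1. the hand pad, still standing, is close up against the tray's front edge (its centre within 18 mm of it) (x of pad_centre in the frame of tray_front above -0.018 m and angle between sanding_pad's own z axis and vertical above 1.35 rad and height (world z) of pad_centre below 0.035 m), for 0.1 s.
2. the hand pad lies flat, orange side up, on the deck (angle between sanding_pad's own z axis and vertical below 0.12 rad and z of pad_centre in the frame of pad_insert_floor between 0.0155 and 0.021 m), for 0.1 s.
At the end, for the whole second after the job is handed in: The hand pad lies flat (within 0.06 rad), orange side up, on the floor of the rectangular cut-out (height within 2 mm, centred within 3 mm each way); the amber disc lies flat (within 0.06 rad) on the floor of the round cut-out (raised less than 2 mm, centred within 4 mm); both at rest (x of pad_centre in the frame of pad_insert_floor between -0.003 and 0.003 m and y of pad_centre in the frame of pad_insert_floor between -0.003 and 0.003 m and z of pad_centre in the frame of pad_insert_floor between 0.0085 and 0.0125 m and angle between each of sanding_pad, amber_disc's own z axis and vertical below 0.06 rad and linear speed of each of sanding_pad, amber_disc below 0.01 m/s and horizontal distance between amber_disc and disc_insert_floor below 0.004 m and z of amber_disc in the frame of disc_insert_floor below 0.002 m); the robot touches nothing.
It fails at once if the hand pad is lifted (its centre more than 45 mm above the bench) (height (world z) of pad_centre above 0.045 m).
It fails at once if the glass disc is lifted (its underside's centre more than 30 mm above the bench) (height (world z) of amber_disc above 0.03 m).
It fails at once if the glass disc is pushed or pressed by the fingers with more than 40 N (contact force between the fingers and amber_disc above 40 N).
It fails at once if the tape, the glass cutter or the spice jar is moved by more than 20 mm (distance of any of tape, cutter, spice_jar from where it was at the start of the episode above 0.02 m).
It also fails if it takes over 64 s, if anything falls off the work surface, if the arm or the gripper's body presses on something with over 40 N, if the wrist force passes 120 N, or if a joint passes its speed limit or range.

## Robot

A 6-joint arm with a two-finger parallel gripper is mounted at the origin on a cart in front of the work surface, level with it; the furniture and walls round the work are solid. World frame = base frame: x ahead of the robot, y to its left, z up, the work surface at z = 0. Lengths are in mm, angles in rad, forces in N, time in s.
With the tool pointing down it reaches from about 350 to 775 mm from the base axis. Payload 7.3 kg.
Tool frame: the origin (TCP) lies on the front face of the gripper's body, between the roots of the fingers; the fingertips stand 66 mm ahead of it and the grasp point (between the pads) lies 47 mm ahead of it (bot.tip_extent is the distance from the TCP to the fingertips, in mm); z points along the fingers, y is the line along which they close (so a half turn about z gives the same grasp; the last joint's range is limited). The gripper opens to 92 mm and grips with 3 to 60 N. Pads are 19 mm wide; open, the fingers measure 130 mm over their backs; the gripper's body (75 mm by 190 mm) begins 47 mm behind the grasp point.
Start: joints at [-1.48, 0.342, 1.524, -0, 1.275, -0.146], TCP at [123.182, -510.357, 292.241] pointing down, gripper open.
Joint ranges: [-2.53, 2.53], [-0.77, 2.02], [0.04, 2.7], [-1, 4.14], [0.28, 2.66], [-3.11, 3.11]. Speed limits (rad/s): [2.57, 2.57, 3.14, 3.14, 3.14, 3.14].

## Interface

Orientations are given as [roll, pitch, yaw] about the fixed x, y, z axes, in that order (R = Rz(yaw) Ry(pitch) Rx(roll)).
In Python, from plant import readout, viewer, order, bot gives the robot as it stands.
- The arm moves only by the shell command python3 -m creep 'ROWS'. ROWS is text: rows parted by semicolons, each of 7 numbers parted by spaces: the shift along the world's x, y, z in m, then the turn, a rotation vector about the world's x, y, z in rad, then the opening in per cent of the stroke, from 0 (shut) to 100 (fully open). A call has 1 to 8 rows; each row shifts and turns the commanded pose from where the row before left it; what a row does not reach is not made up. A row lasts 1/12 s, in which the tool goes at most 41.7 mm and 7.16 degrees, less where a joint would pass 70% of its speed; a pose out of reach is approached as far as the arm can. A call is refused whole if a number of a shift passes 0.0417 or a number of a turn 0.125, either way. A call with a gripper value outside its range is refused whole. The fingers move at their own pace and stop on an object; the grip force is fixed at half the most. Time passes only in rows, so rows that do not move let the fingers close. It gives the time, the measured TCP pose, the force, the opening and the grip force at its end, in the units of the state.
- readout.get_obs(): the state, without advancing time (a new reading comes with each control period).
- viewer.capture(name): name is "scene" or "top" or "wrist"; returns the picture (384x512x3 uint8, red, green, blue); there is no depth.
- viewer.camera_info(name): a dict with "fx", "fy", "cx", "cy" (pixels), "D" ([k1, k2, p1, p2, k3] as OpenCV has them; the pictures are not rectified), "origin" and "rotation" of the camera in the world. Camera axes: x right, y up, looking along -z (the intrinsics and any distortion apply to the point x, -y, -z); pixel columns grow to the right and rows downward; lengths in mm; the calibration is good to about 2 mm. A picture is of the moment at which its call begins: read the wrist's pose just before it. camera_info takes no time and is no camera call; for the wrist camera it gives the pose at the moment of the call.
- order.close_job(): hands the job in; it is judged then, once.
The state is a dict: "time": time; "joint_positions": joint angles; "dq": joint speeds; "tau": joint torques, N m; "tool_pos": TCP position; "tcp_rot": TCP orientation; "contact_force": force on the tool from outside, world axes, zero at the start; "moment": the same for the moment, N m; "grip_width": finger opening in mm; "finger_force": force on a finger pad.
Only numpy, scipy, OpenCV 4.12 (cv2) and the standard library are available. Lean on these libraries where they do the work, as an engineer would, in place of code of your own. Each camera call takes 0.05 s, during which the arm holds its last target. There are 200 camera calls.

## Working session

There is one attempt and no reset: what is moved stays moved. The work goes in short steps, Python scripts to look and compute and a shell command to move; the robot and the scene stay as the last step left them, time stands still between calls to the robot, and variables do not carry over. Pictures are saved under pics/ and viewed, at most 12 in all, crops included, and the job is handed in when it is done.

```bash
ls; mkdir -p pics
python3 - <<'E'
from plant import readout, viewer, order, bot
import cv2, numpy as np
print({k:np.round(v,3) for k,v in readout.get_obs().items()})
for n in ["scene","top","wrist"]:
    i=viewer.camera_info(n); print(n,i)
a=viewer.capture("top"); b=viewer.capture("scene")
cv2.imwrite("pics/top0.png",a[:,:,::-1]); cv2.imwrite("pics/scene0.png",b[:,:,::-1])
E
```

```text
pics
{'time': np.float64(0.0), 'joint_positions': array([-1.48 ,  0.343,  1.525, -0.   ,  1.275, -0.146]), 'dq': array([ 0.   , -0.002,  0.   , -0.002,  0.   ,  0.   ]), 'tau': array([-2.0000e-03, -4.3125e+01, -2.4422e+01,  7.2000e-02,  5.6000e-02,
       -0.0000e+00]), 'tool_pos': array([ 123.149, -510.039,  291.538]), 'tcp_rot': array([-3.14 , -0.   ,  0.237]), 'contact_force': array([ 0.495, -0.093,  0.403]), 'moment': array([ 0.032,  0.018, -0.021]), 'finger_force': np.float64(0.0), 'grip_width': np.float64(91.973)}
scene {'fx': 491.16699036095525, 'fy': 491.16699036095525, 'cx': 245.3031922781739, 'cy': 191.41618342818063, 'D': array([-0.16086056,  0.        ,  0.        ,  0.        ,  0.        ]), 'origin': array([  7.03121271, 973.07397939, 661.49218475]), 'rotation': array([ 1.07347776, -0.00336493, -2.60162557])}
top {'fx': 364.3489479885971, 'fy': 364.3489479885971, 'cx': 253.78800063347302, 'cy': 197.32979173606066, 'D': array([0.00211162, 0.        , 0.        , 0.        , 0.        ]), 'origin': array([440.24314102,  16.33839383, 888.080924  ]), 'rotation': array([ 0.17769535, -0.00238521, -1.57709202])}
wrist {'fx': 308.2395469185018, 'fy': 308.2395469185018, 'cx': 255.46358357827498, 'cy': 195.32579997507025, 'D': array([-0.05143741,  0.        ,  0.        ,  0.        ,  0.        ]), 'origin': array([ 204.55883916, -492.22629959,  385.40152193]), 'rotation': array([-3.12766999e-01,  6.89493046e-04, -1.33447841e+00])}
```

View pics/top0.png

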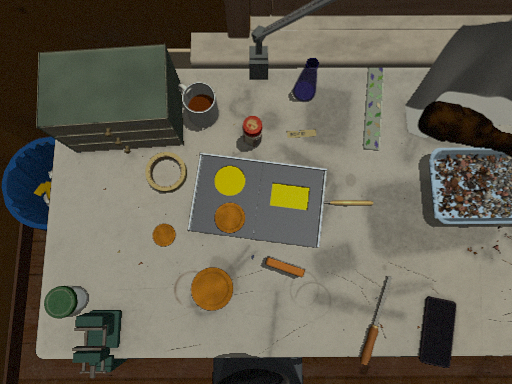

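View pics/scene0.png

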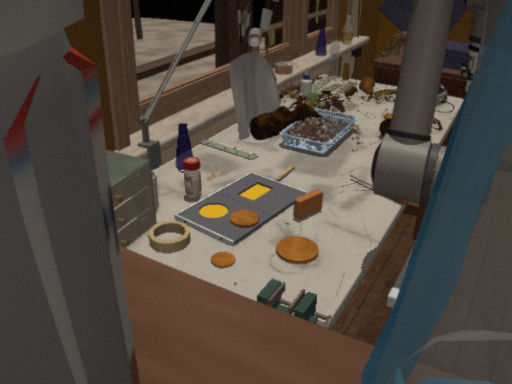

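The top view shows the tray's corners near (200,154), (327,170), (320,247) and (189,231). The round cut-out is at (230,181) with the middle disc before it at (229,218). The rectangular cut-out is at (289,197) and the standing pad at (284,267). The scene view agrees. Next I'll measure all of these.

```bash
cat > h.py <<'E'
import cv2, numpy as np
from scipy.spatial.transform import Rotation as R
from plant import readout, viewer, order, bot
def cam(n):
    i=viewer.camera_info(n)
    K=np.array([[i['fx'],0,i['cx']],[0,i['fy'],i['cy']],[0,0,1]])
    return K,np.array(i['D']),np.array(i['origin']),R.from_euler('xyz',i['rotation']).as_matrix()
def cast(c,px,z):
    K,D,o,M=c
    u=cv2.undistortPoints(np.float64(px).reshape(-1,1,2),K,D).reshape(-1,2)
    d=np.c_[u[:,0],-u[:,1],-np.ones(len(u))]@M.T
    return (o+d*((z-o[2])/d[:,2])[:,None])[:,:2]
def proj(c,P):
    K,D,o,M=c
    q=(np.float64(P).reshape(-1,3)-o)@M*[1,-1,-1]
    return cv2.projectPoints(q,np.zeros(3),np.zeros(3),K,D)[0].reshape(-1,2)
def hsv(img): return cv2.cvtColor(img,cv2.COLOR_RGB2HSV)
def blobs(m,amin=60):
    cs,_=cv2.findContours(m,cv2.RETR_EXTERNAL,cv2.CHAIN_APPROX_NONE)
    return [c.reshape(-1,2) for c in cs if cv2.contourArea(c)>amin]
def state():
    s=readout.get_obs(); print(round(float(s['time']),2),np.round(s['tool_pos'],1),np.round(s['tcp_rot'],3),'F',np.round(s['contact_force'],1),'g',round(float(s['grip_width']),1)); return s
E
python3 - <<'E'
from h import *
c=cam('top'); im=cv2.imread('pics/top0.png')[:,:,::-1].copy(); H=hsv(im)
yel=cv2.inRange(H,(26,180,120),(34,255,255)); org=cv2.inRange(H,(8,150,110),(22,255,255))
for n,m,z in(('yel',yel,5),('org',org,15)):
    for b in blobs(m):
        p=cast(c,b,z); r=cv2.minAreaRect(p.astype(np.float32))
        print(n,b.mean(0).round(1),np.round(r[0],1),np.round(r[1],1),round(r[2],1))
for x,y in((230,181),(289,197),(229,218),(284,267),(212,289)): print(H[y,x])
print(cast(c,[(200,154),(327,170),(320,247),(189,231)],12).round(1))
E
```

```text
yel [289.4 196.4] [601.3 -73.9] [90.  54.9] 82.1
yel [229.3 180.2] [643.1  73.3] [72.1 71.3] 89.9
org [370. 346.] [ 252.4 -248.5] [12.  82.2] 68.6
org [211.7 288.4] [382.3 113.1] [95.6 92.8] 89.6
org [285.  266.9] [430.2 -59.5] [89.6 17. ] 70.5
org [163.4 234.6] [508.2 229.5] [50.5 50.1] 89.6
org [229.3 217.3] [548.2  72.2] [70.  70.4] 89.9
[ 28 255 180]
[ 29 224 182]
[ 17 216 149]
[ 15 198 160]
[ 17 203 148]
[[ 708.2  146.8]
 [ 665.3 -168.5]
 [ 476.3 -143.9]
 [ 516.3  169.4]]
```

```bash
A='.0223 .0305 0 0 0 -.0235 45'; python3 -m creep '.0223 .0305 0 0 0 -.0235 45;.0223 .0305 0 0 0 -.0235 45;.0223 .0305 0 0 0 -.0235 45;.0223 .0305 0 0 0 -.0235 45;.0223 .0305 0 0 0 -.0235 45;.0223 .0305 0 0 0 -.0235 45;.0223 .0305 0 0 0 -.0235 45;.0223 .0305 0 0 0 -.0235 45'; python3 -m creep '.0223 .0305 0 0 0 -.0235 45;.0223 .0305 0 0 0 -.0235 45;.0223 .0305 0 0 0 -.0235 45;.0223 .0305 0 0 0 -.0235 45;.0223 .0305 0 0 0 -.0235 45;.0223 .0305 0 0 0 -.0235 45;.0223 .0305 0 0 0 -.0235 45;0 0 0 0 0 0 45'
python3 - <<'E'
from h import *
state(); c=cam('wrist'); print(c[2])
a=viewer.capture("wrist"); cv2.imwrite("pics/w1.png",a[:,:,::-1]); np.savez('w1.npz',K=c[0],D=c[1],o=c[2],M=c[3])
E
```

```text
time: 0.77
tool_pos: [302.1, -264.6, 292.1]
tcp_rot: [-3.141, 0.0, 0.047]
contact_force: [0.7, -1.4, -0.3]
grip_width: 44.0
finger_force: 0.0
time: 1.43
tool_pos: [460.1, -48.2, 291.9]
tcp_rot: [-3.14, -0.001, -0.112]
contact_force: [-1.2, -0.4, -0.3]
grip_width: 41.6
finger_force: 0.0
1.43 [460.1 -48.2 291.9] [-3.14e+00 -1.00e-03 -1.12e-01] F [-1.2 -0.4 -0.3] g 41.6
[543.2392221  -59.34219066 385.86466161]
```

View pics/w1.png

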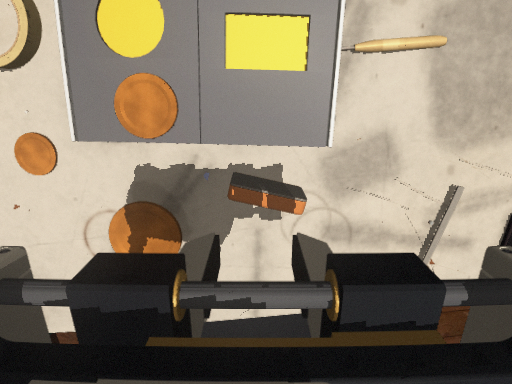

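The wrist view shows the rectangular cut-out spanning (226,12)–(309,71) and the disc at (146,106). The tray's front edge runs along row ~145, and the standing pad spans (229,172)–(306,214), grey side to the tray.

```bash
cat >> h.py <<'E'
def look(n,name):
    c=cam(n); a=viewer.capture(n); cv2.imwrite(f'pics/{name}.png',a[:,:,::-1]); return c,a
def tray(c,a,verbose=1):
    H=hsv(a); y=cv2.inRange(H,(26,150,100),(34,255,255)); bl=sorted(blobs(y,800),key=lambda b:b[:,0].mean())
    return bl
def report(c,a):
    H=hsv(a)
    for n,m,z in(('yel',cv2.inRange(H,(26,150,100),(34,255,255)),11),('org',cv2.inRange(H,(5,120,70),(22,255,255)),19)):
        for b in blobs(m,300):
            if b[:,1].max()>235 and n=='yel': continue
            r=cv2.minAreaRect(cast(c,b,z).astype(np.float32)); print(n,b.min(0),b.max(0),'c',np.round(r[0],1),np.round(r[1],1),round(r[2],1))
E
python3 - <<'E'
from h import *
w=np.load('w1.npz'); c=(w['K'],w['D'],w['o'],w['M']); a=cv2.imread('pics/w1.png')[:,:,::-1].copy()
report(c,a)
# pad top at z=55
H=hsv(a); m=cv2.inRange(H,(3,120,70),(22,255,255)); m[:150]=0;m[225:]=0;m[:,:210]=0;m[:,330:]=0
b=max(blobs(m,100),key=len); r=cv2.minAreaRect(cast(c,b,55).astype(np.float32)); print('padtop',r, cast(c,cv2.boxPoints(cv2.minAreaRect(b)),55).round(1))
# front edge: last dark-grey row per column
g=a.astype(int).sum(2); pts=[]
for x in list(range(90,190,5))+list(range(210,325,5)):
    d=np.diff(g[125:165,x]); pts.append((x,125.5+np.argmax(d)))
p=cast(c,np.array(pts),11); f=np.polyfit(p[:,1],p[:,0],1); res=p[:,0]-np.polyval(f,p[:,1]); k=abs(res)<2.; f=np.polyfit(p[k,1],p[k,0],1); print('front x=%.4f*y+%.1f'%tuple(f),'yaw',-np.arctan(f[0]),k.sum(),len(k))
E
```

```text
yel [226  14] [308  69] c [599.9 -78. ] [90.9 56.2] 82.3
yel [98  0] [163  56] c [632.4  70.2] [72.9 57.6] 82.0
org [437 311] [468 336] c [ 192.4 -315.1] [42.  45.3] 84.9
org [109 201] [181 253] c [398.  104.8] [96.2 73.9] 84.0
org [228 185] [305 214] c [417.9 -58.3] [97.9 18.8] 70.3
org [ 14 133] [ 56 174] c [509.5 218.4] [54.1 51.2] 82.6
org [114  73] [177 138] c [547.9  68.5] [73.7 72.7] 77.5
padtop ((430.1842041015625, -58.419246673583984), (88.26465606689453, 16.92388153076172), 70.33386993408203) [[ 437.2  -14. ]
 [ 453.   -19.7]
 [ 423.4 -102.5]
 [ 406.9  -97.9]]
front x=0.1399*y+494.9 yaw -0.13901710834221997 43 43
```

```bash
python3 -m creep '-.035 -.0015 0 0 0 -.013 45;-.035 -.0015 0 0 0 -.013 45;0 0 -.035 0 0 0 45;0 0 -.035 0 0 0 45;0 0 -.035 0 0 0 45;0 0 -.035 0 0 0 45;0 0 -.035 0 0 0 45;0 0 -.030 0 0 0 45'; python3 -m creep '0 0 -.008 0 0 0 45;0 0 -.006 0 0 0 45;0 0 0 0 0 0 45'
```

```text
time: 2.15
tool_pos: [386.6, -56.4, 85.6]
tcp_rot: [3.141, 0.001, -0.143]
contact_force: [0.1, 0.5, 0.1]
grip_width: 41.1
finger_force: 0.0
time: 2.4
tool_pos: [387.5, -56.3, 73.1]
tcp_rot: [-3.142, 0.001, -0.142]
contact_force: [-0.4, 0.7, -0.8]
grip_width: 41.4
finger_force: 0.0
```

```bash
python3 -m creep '.0006 .004 -.001 0 0 0 45;.0059 -.0008 0 0 0 0 45;.0059 -.0008 0 0 0 0 45;.0059 -.0008 0 0 0 0 45;.0059 -.0008 0 0 0 0 45;.0059 -.0008 0 0 0 0 45;.0059 -.0008 0 0 0 0 45;.0059 -.0008 0 0 0 0 45'; python3 -m creep '.0059 -.0008 0 0 0 0 45;.0059 -.0008 0 0 0 0 45;.004 -.0006 0 0 0 0 45;0 0 0 0 0 0 45'
python3 - <<'E'
from h import *
state(); c,a=look('top','t2'); H=hsv(a); m=cv2.inRange(H,(5,120,80),(22,255,255))
cv2.imwrite('pics/t2c.png',cv2.resize(a[150:310,150:370,::-1],None,fx=3,fy=3))
E
```

```text
time: 3.07
tool_pos: [430.0, -57.5, 72.2]
tcp_rot: [3.142, 0.001, -0.142]
contact_force: [-1.6, -0.1, 1.2]
grip_width: 41.4
finger_force: 0.8
time: 3.4
tool_pos: [446.6, -60.0, 72.2]
tcp_rot: [3.141, -0.002, -0.142]
contact_force: [0.7, 0.2, -0.1]
grip_width: 41.4
finger_force: 0.0
3.4 [446.6 -60.   72.2] [ 3.141e+00 -2.000e-03 -1.420e-01] F [ 0.7  0.2 -0.1] g 41.4
```

View pics/t2c.png

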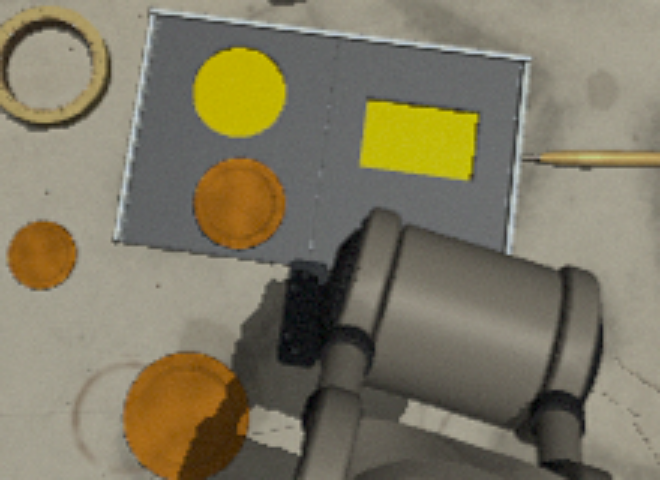

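The arm hides the pad from the top camera, so I'll push on slowly and check with the wrist camera.

```bash
python3 -m creep '.002 -.0003 0 0 0 0 45;.002 -.0003 0 0 0 0 45;.002 -.0003 0 0 0 0 45;.001 -.0001 0 0 0 0 45;0 0 0 0 0 0 45'
python3 - <<'E'
from h import *
state(); c,a=look('wrist','w2')
E
```

```text
time: 3.87
tool_pos: [452.6, -60.7, 72.2]
tcp_rot: [3.141, -0.0, -0.142]
contact_force: [-0.3, -0.8, 0.5]
grip_width: 41.4
finger_force: 0.0
3.87 [452.6 -60.7  72.2] [ 3.141 -0.    -0.142] F [-0.3 -0.8  0.5] g 41.4
```

View pics/w2.png

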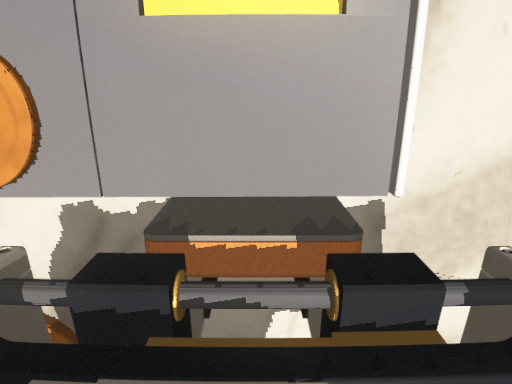

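The pad stands square to the edge (top side (145,236)–(361,277)), about 3 mm short of it. I'll close that gap.

```bash
python3 -m creep '.0015 -.0002 0 0 0 0 45;.001 -.0001 0 0 0 0 45;.0005 0 0 0 0 0 45;0 0 0 0 0 0 45;0 0 0 0 0 0 45'
python3 - <<'E'
from h import *
state(); c,a=look('wrist','w3'); H=hsv(a); m=cv2.inRange(H,(3,120,60),(22,255,255)); m[:220]=0; m[290:]=0;m[:,:120]=0;m[:,390:]=0
b=max(blobs(m,300),key=len); print(b.min(0),b.max(0)); print(cast(c,[(145,237),(361,237)],55))
k=cv2.Canny(a,40,120); print('front edge', (cast(c,[(110,195),(380,195)],11)).round(1))
E
```

```text
time: 4.33
tool_pos: [454.3, -60.8, 72.1]
tcp_rot: [3.142, 0.003, -0.141]
contact_force: [-5.3, -0.7, 2.7]
grip_width: 41.3
finger_force: 2.4
4.33 [454.3 -60.8  72.1] [ 3.142e+00  3.000e-03 -1.410e-01] F [-5.3 -0.7  2.7] g 41.3
[145 239] [362 289]
[[ 490.67484312  -23.27117847]
 [ 478.48699071 -108.44204493]]
front edge [[ 498.7    9.5]
 [ 478.3 -133. ]]
```

```bash
python3 -m creep '-.005 .0007 0 0 0 0 45;0 0 .018 0 0 0 45;0 0 .018 0 0 0 45;.005 -.0007 0 0 0 0 45;.003 -.0004 0 0 0 0 45;.003 -.0004 0 0 0 0 45;.003 -.0004 0 0 0 0 45;.003 -.0004 0 0 0 0 45'; python3 -m creep '.003 -.0004 0 0 0 0 45;.003 -.0004 0 0 0 0 45;.003 -.0004 0 0 0 0 45;.003 -.0004 0 0 0 0 45;.003 -.0004 0 0 0 0 45;0 0 0 0 0 0 45'
python3 - <<'E'
from h import *
state(); c,a=look('wrist','w4')
E
```

```text
time: 5.05
tool_pos: [467.4, -62.5, 107.5]
tcp_rot: [-3.141, 0.001, -0.142]
contact_force: [-1.3, -0.3, -0.1]
grip_width: 41.4
finger_force: 0.3
time: 5.55
tool_pos: [483.1, -64.7, 108.2]
tcp_rot: [3.141, -0.001, -0.142]
contact_force: [0.2, 0.5, 0.9]
grip_width: 41.4
finger_force: 0.0
5.55 [483.1 -64.7 108.2] [ 3.141e+00 -1.000e-03 -1.420e-01] F [0.2 0.5 0.9] g 41.4
```

View pics/w4.png

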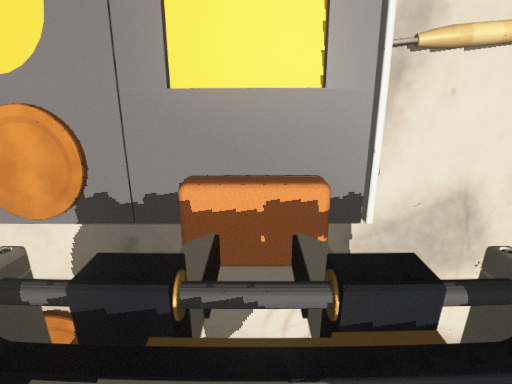

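The pad lies on the deck orange side up, top face from (180,180) to (330,264), with its rear overhanging the edge. I'll go up, turn a quarter so the fingers straddle the pad fore and aft, and measure from above.

```bash
python3 - <<'E'
from h import *
s=state(); print(np.round(s['joint_positions'],2)); c=cam('wrist'); p=cast(c,[(181,184),(329,184)],32); print(p.round(1)); f=p.mean(0); print('centre est',f-27.5*np.array([.99,-.138]))
E
python3 -m creep '-.02 .003 .02 0 0 0 100;0 0 .04 0 0 0 100;.0 0 .04 0 0 .12 100;0 0 0 0 0 .12 100;0 0 0 0 0 .12 100;0 0 0 0 0 .12 100;0 0 0 0 0 .12 100;0 0 0 0 0 .12 100'
python3 - <<'E'
from h import *
s=state(); print(np.round(s['joint_positions'],2))
E
```

```text
5.6 [482.7 -64.6 108.2] [ 3.141 -0.    -0.142] F [0.  0.6 0.3] g 41.3
[-0.29  0.51  1.85 -0.    0.78  1.42]
[[ 524.   -29.1]
 [ 511.9 -113.3]]
centre est [490.72132399 -67.42139622]
time: 6.27
tool_pos: [462.1, -61.5, 208.4]
tcp_rot: [3.141, -0.0, 0.584]
contact_force: [-0.4, -0.6, 0.1]
grip_width: 89.4
finger_force: 0.0
6.27 [462.1 -61.5 208.4] [ 3.141 -0.     0.584] F [-0.4 -0.6  0.1] g 89.4
[-0.3   0.33  1.8  -0.    1.01  0.69]
```

```bash
python3 -m creep '.01 -.002 0 0 0 .121 100;.01 -.002 0 0 0 .121 100;.009 -.002 0 0 0 .121 100;0 0 0 0 0 .121 100;0 0 0 0 0 .121 100;0 0 0 0 0 .121 100;0 0 0 0 0 .122 100;0 0 0 0 0 0 100'
cat >> h.py <<'E'
EX=np.array([np.cos(-.139),np.sin(-.139)]);EY=np.array([-EX[1],EX[0]])
def tr(p): return np.round([np.dot(p,EX),np.dot(p,EY)],1)
E
python3 - <<'E'
from h import *
s=state(); c,a=look('wrist','w5'); report(c,a)
t,b=look('top','t5'); report(t,b)
E
```

```text
time: 6.93
tool_pos: [491.1, -67.5, 208.2]
tcp_rot: [-3.141, 0.0, 1.431]
contact_force: [0.6, 0.3, -0.0]
grip_width: 91.7
finger_force: 0.0
6.93 [491.1 -67.5 208.2] [-3.141  0.     1.431] F [ 0.6  0.3 -0. ] g 91.7
yel [336 131] [398 219] c [599.3 -76. ] [89.1 53.8] 81.9
yel [364   0] [448  53] c [638.6  53.9] [42.5 73.3] 83.8
org [243 338] [319 346] c [ 494. -258.] [11.3 88. ] 83.1
org [  0 225] [ 29 251] c [232.3 -86.5] [28.8 32.2] 72.0
org [225 138] [286 233] c [491.3 -69.6] [94.9 56.9] 82.1
org [256   0] [344  66] c [546.5  58.4] [51.2 73.1] 82.5
org [43  0] [157  63] c [381.4  84.8] [49.7 97.1] 80.0
yel [214 166] [244 195] c [641.2  73.5] [72.8 73.9] 45.4
org [107 358] [212 377] c [211.5 225.7] [233.6  39.8] 89.6
org [381 357] [473 375] c [ 210.6 -371.3] [207.1  37.8] 89.6
org [ 19 344] [ 89 378] c [227.1 460.2] [155.8  71.4] 89.5
org [ 24 277] [ 40 330] c [352.4 523.9] [117.6  28.7] 0.6
org [191 267] [232 310] c [383.2 112.5] [94.1 96.3] 26.0
org [153 224] [175 246] c [507.9 228.6] [51.5 52.6] 45.7
org [215 203] [244 232] c [547.7  71.9] [69.7 70.1] 89.9
```

View pics/w5.png

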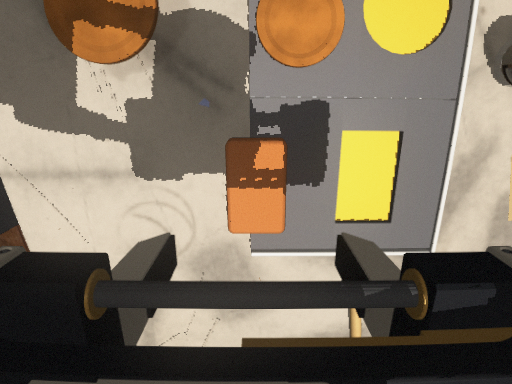

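Run:
```python
from h import *
c=cam('wrist'); a=cv2.imread('pics/w5.png')[:,:,::-1].copy(); H=hsv(a)
def mar(b,z):
    r=cv2.minAreaRect(cast(c,b,z).astype(np.float32)); return np.round(r[0],1),tr(r[0]),np.round(r[1],1),round(r[2],1)
m=cv2.inRange(H,(3,120,60),(22,255,255)); b=[x for x in blobs(m,1000) if 220<x[:,0].min()<240][0]; print('pad',mar(b,32))
roi=np.zeros_like(m); roi[120:232,330:406]=1
y=cv2.inRange(H,(26,100,60),(36,255,255))*roi; dk=cv2.inRange(a,(0,0,0),(42,42,42))*roi
for n,mm in(('y',y),('y+dark',y|dk)):
    mm=cv2.morphologyEx(mm,cv2.MORPH_OPEN,np.ones((2,2),np.uint8)); b=max(blobs(mm,500),key=len); print(n,b.min(0),b.max(0),mar(b,11),mar(b,4))
for x in (360,): print(a[120:140,x].tolist(), a[214:228,x].tolist())
for r in (175,): print(a[r,330:344].tolist(), a[r,390:406].tolist())
```

```text
pad (array([492.1, -65.9]), array([496.5,   2.9]), array([90.6, 54.5]), 81.6)
y [337 132] [399 220] (array([600.2, -78.1]), array([605.2,   5.8]), array([89.3, 54.3]), 81.5) (array([602.5, -80.3]), array([607.8,   4. ]), array([91.4, 55.6]), 81.5)
y+dark [337 132] [399 220] (array([600.2, -78.1]), array([605.2,   5.8]), array([89.3, 54.3]), 81.5) (array([602.5, -80.3]), array([607.8,   4. ]), array([91.4, 55.6]), 81.5)
[[142, 137, 133], [142, 134, 131], [143, 137, 132], [143, 138, 133], [145, 138, 132], [144, 139, 133], [141, 136, 130], [141, 135, 132], [142, 136, 130], [142, 137, 131], [189, 175, 119], [237, 224, 95], [244, 232, 88], [244, 232, 88], [244, 233, 89], [244, 232, 87], [244, 232, 88], [245, 233, 90], [244, 233, 89], [244, 232, 88]] [[245, 231, 85], [244, 230, 84], [245, 231, 85], [245, 231, 85], [245, 231, 85], [229, 204, 70], [98, 76, 38], [46, 43, 35], [65, 62, 56], [105, 102, 96], [138, 133, 128], [132, 126, 121], [136, 131, 128], [134, 129, 126]]
[[144, 134, 131], [141, 133, 128], [138, 132, 125], [140, 132, 129], [138, 133, 128], [142, 134, 130], [145, 138, 132], [141, 135, 128], [187, 172, 118], [236, 224, 90], [245, 234, 90], [245, 235, 92], [245, 235, 91], [245, 233, 88]] [[244, 230, 84], [245, 232, 86], [244, 229, 81], [245, 231, 84], [194, 170, 63], [49, 45, 38], [44, 42, 33], [88, 83, 80], [123, 116, 112], [131, 126, 121], [132, 126, 120], [130, 125, 119], [132, 127, 121], [128, 124, 118], [129, 122, 119], [133, 128, 126]]
```

Run:
```python
from h import *
c=cam('wrist'); p=cast(c,[(360,129.8),(360,222.7),(337.8,175),(397,175)],11); q=np.array([tr(x) for x in p]); print(q)
X=(q[2,0]+q[3,0])/2;Y=(q[0,1]+q[1,1])/2;print('cutout tray coords',X,Y,'world',X*EX+Y*EY,'sizes',q[3,0]-q[2,0],q[0,1]-q[1,1])
s=state(); print('tcp tray',tr(s['tool_pos'][:2]))
```

```text
[[594.3  52.4]
 [603.1 -41.7]
 [576.4   9. ]
 [635.1   8.6]]
cutout tray coords 605.75 5.349999999999998 world [600.64882566 -78.62997671] sizes 58.700000000000045 94.1
7.03 [491.2 -67.5 208.2] [-3.142 -0.     1.422] F [ 0.2 -0.2 -0.7] g 92.0
tcp tray [495.8   1.2]
```

```bash
python3 -m creep '.0009 .0016 -.032 0 0 0 100;0 0 -.032 0 0 0 100;0 0 -.032 0 0 0 100;0 0 -.03 0 0 0 100;0 0 0 0 0 0 100'; python3 -m creep '0 0 0 0 0 0 50;0 0 0 0 0 0 50;0 0 0 0 0 0 50;0 0 0 0 0 0 50;0 0 0 0 0 0 50;0 0 0 0 0 0 50'
```

```text
time: 7.45
tool_pos: [491.2, -65.7, 78.8]
tcp_rot: [-3.137, -0.001, 1.423]
contact_force: [-1.3, -0.2, 0.1]
grip_width: 91.6
finger_force: 0.0
time: 7.95
tool_pos: [492.5, -66.0, 83.0]
tcp_rot: [3.14, 0.0, 1.426]
contact_force: [-2.1, 0.5, 0.7]
grip_width: 56.2
finger_force: 0.6
```

```bash
python3 -m creep '0 0 0 0 0 0 50;0 0 0 0 0 0 50;0 0 0 0 0 0 50;0 0 0 0 0 0 50'
python3 - <<'E'
from h import *
s=state(); print(s['finger_force'],tr(s['tool_pos'][:2])); c,a=look('wrist','w6'); H=hsv(a)
m=cv2.inRange(H,(3,100,50),(22,255,255))
for b in blobs(m,500): r=cv2.minAreaRect(cast(c,b,32).astype(np.float32)); print(b.min(0),b.max(0),np.round(r[0],1),tr(r[0]),np.round(r[1],1),r[2])
E
```

```text
time: 8.28
tool_pos: [492.4, -66.0, 82.9]
tcp_rot: [3.141, 0.0, 1.426]
contact_force: [-0.7, 0.4, 6.3]
grip_width: 54.8
finger_force: 30.0
8.28 [492.4 -66.   82.9] [3.141 0.    1.426] F [-0.7  0.4  6.3] g 54.8
29.99786674976349 [496.8   2.9]
[171 329] [470 346] [ 524.9 -125.5] [537.2 -51.6] [ 11.  181.9] 81.67461395263672
[209 308] [303 327] [ 487.3 -104.1] [497.  -35.6] [13.4 53.6] 81.6778793334961
[201 171] [310 281] [495.1 -49.5] [497.1  19.6] [61.5 54.1] 81.68550872802734
[260   0] [403  47] [540.7  40.1] [530.  114.6] [18.6 60.4] 82.61461639404297
[0 0] [67 47] [413.   60.4] [400.6 117.1] [19.2 33.3] 78.77539825439453
```

```bash
python3 -m creep '.0079 -.001 0 0 0 0 50;.0079 -.001 0 0 0 0 50;.0079 -.001 0 0 0 0 50;.0079 -.001 0 0 0 0 50;.0079 -.001 0 0 0 0 50;.0079 -.001 0 0 0 0 50;.0079 -.001 0 0 0 0 50;.0079 -.001 0 0 0 0 50'; python3 -m creep '.0079 -.001 0 0 0 0 50;.0079 -.001 0 0 0 0 50;.0079 -.001 0 0 0 0 50;.0079 -.001 0 0 0 0 50;0 0 0 0 0 0 50';  python3 - <<'E'
from h import *
s=state(); print(s['finger_force'],tr(s['tool_pos'][:2])); c,a=look('wrist','w7'); H=hsv(a)
E
```

```text
time: 9.0
tool_pos: [554.0, -73.6, 82.8]
tcp_rot: [-3.137, -0.0, 1.426]
contact_force: [-8.6, 1.0, 11.0]
grip_width: 54.7
finger_force: 30.0
time: 9.42
tool_pos: [587.5, -78.0, 82.9]
tcp_rot: [-3.141, 0.0, 1.426]
contact_force: [-1.0, 0.5, 6.3]
grip_width: 54.7
finger_force: 30.0
9.42 [587.5 -78.   82.9] [-3.141  0.     1.426] F [-1.   0.5  6.3] g 54.7
29.997864067554474 [592.6   4.2]
```

View pics/w7.png

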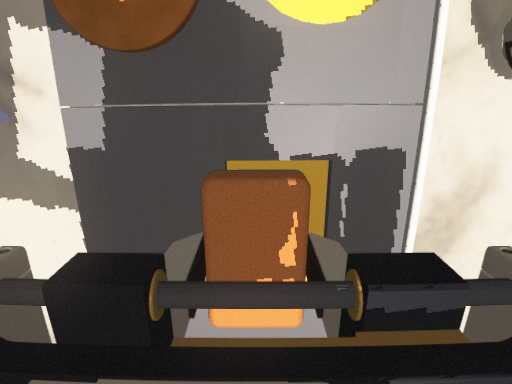

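The pad is held flat, its far end at row 171 and the cut-out's +y rim at row 160. Its right rim is at col ~329 and the pad spans cols 203–310. I'll compute the remaining offset.

Run:
```python
from h import *
c=cam('wrist'); a=cv2.imread('pics/w7.png')[:,:,::-1].copy().astype(int)
for x in (240,260,280): print(x,[tuple(v) for v in a[156:178,x].tolist()])
for r in (172,200): print(r,[tuple(v) for v in a[r,306:338].tolist()])
for n,px,z in(('padend',(256,170.5),32),('rim+y',(256,159.8),11),('padL',(203.5,200),32),('padR',(309.5,200),32),('rimR',(329,200),11)): print(n,tr(cast(c,[px],z)[0]))
```

```text
240 [(72, 69, 69), (70, 68, 67), (71, 68, 68), (74, 67, 63), (107, 91, 55), (169, 131, 44), (170, 130, 44), (168, 128, 43), (170, 131, 45), (171, 131, 46), (170, 130, 46), (169, 132, 45), (163, 125, 43), (130, 102, 44), (73, 62, 54), (94, 63, 41), (97, 57, 34), (97, 57, 33), (97, 61, 31), (101, 59, 36), (102, 64, 38), (98, 56, 32)]
260 [(71, 70, 69), (72, 68, 65), (73, 70, 68), (72, 68, 62), (112, 93, 58), (171, 131, 45), (171, 132, 45), (168, 130, 44), (171, 134, 47), (169, 131, 45), (167, 129, 41), (171, 132, 46), (167, 129, 44), (132, 103, 46), (65, 55, 45), (98, 60, 38), (96, 58, 31), (99, 61, 35), (96, 56, 31), (95, 54, 30), (98, 60, 34), (106, 63, 37)]
280 [(186, 178, 174), (179, 172, 169), (182, 174, 173), (180, 173, 166), (176, 149, 95), (170, 130, 45), (172, 132, 47), (170, 134, 48), (168, 131, 43), (172, 133, 46), (171, 131, 46), (174, 134, 48), (165, 125, 42), (132, 104, 44), (72, 60, 49), (97, 60, 36), (98, 57, 32), (101, 62, 38), (95, 55, 30), (102, 63, 37), (99, 58, 32), (103, 61, 36)]
172 [(171, 132, 46), (172, 130, 45), (170, 130, 45), (170, 128, 43), (172, 133, 47), 
[... 298 characters left out ...]
, (52, 48, 47), (68, 64, 63), (73, 70, 70), (76, 73, 70), (73, 72, 70), (75, 74, 70), (75, 71, 69), (75, 72, 68)]
200 [(125, 75, 41), (125, 75, 42), (119, 71, 40), (110, 68, 35), (153, 113, 42), (168, 128, 42), (170, 131, 43), (167, 126, 39), (170, 132, 46), (172, 134, 46), (171, 130, 43), (167, 128, 38), (171, 130, 44), (170, 132, 43), (172, 133, 44), (174, 134, 48), (169, 127, 39), (168, 131, 44), (168, 130, 43), (154, 118, 42), (73, 63, 43), (46, 42, 40), (53, 48, 47), (63, 62, 56), (71, 69, 66), (75, 70, 67), (75, 73, 69), (70, 67, 66), (73, 71, 68), (75, 70, 70), (69, 66, 65), (74, 71, 67)]
padend [593.4  51.8]
rim+y [593.4  52.8]
padL [567.2  37. ]
padR [619.9  36.7]
rimR [634.9  29.4]
```

Run:
```python
from h import *
c=cam('wrist'); a=cv2.imread('pics/w7.png')[:,:,::-1].copy().astype(int)
print([int(a[r,225:275].sum(1).mean()) for r in range(168,192)])
for n,px,z in(('padbot',(256,169.3),11),('padtop180',(256,180),32),('rim+y',(256,159.8),11)): print(n,tr(cast(c,[px],z)[0]))
```

```text
[330, 281, 175, 192, 185, 188, 190, 190, 190, 194, 206, 221, 236, 245, 246, 251, 251, 251, 252, 254, 256, 253, 254, 253]
padbot [593.4  47.5]
padtop180 [593.4  47.1]
rim+y [593.4  52.8]
```

```bash
python3 -m creep '.0044 .0007 0 0 0 0 50;.0044 .0007 0 0 0 0 50;.0044 .0007 0 0 0 0 50;0 0 0 0 0 0 50';  python3 - <<'E'
from h import *
s=state(); print(s['finger_force'],tr(s['tool_pos'][:2])); c,a=look('wrist','w8'); a=a.astype(int)
print([tuple(v) for v in a[155:178,[256]].reshape(-1,3).tolist()])
print([tuple(v) for v in a[185,195:210].tolist()]);print([tuple(v) for v in a[185,300:325].tolist()])
E
```

```text
time: 9.8
tool_pos: [600.6, -75.9, 82.5]
tcp_rot: [3.141, 0.0, 1.426]
contact_force: [0.1, 1.2, -1.6]
grip_width: 54.9
finger_force: 30.0
9.8 [600.6 -75.9  82.5] [3.141 0.    1.426] F [ 0.1  1.2 -1.6] g 54.9
29.995843470096588 [605.3   8.1]
[(69, 64, 66), (72, 68, 67), (71, 68, 68), (73, 69, 70), (74, 70, 67), (69, 65, 66), (70, 68, 68), (69, 66, 66), (72, 69, 66), (72, 66, 65), (71, 67, 66), (72, 67, 66), (99, 84, 66), (166, 128, 44), (132, 102, 46), (69, 57, 49), (94, 56, 32), (99, 61, 35), (95, 58, 33), (96, 56, 33), (96, 58, 30), (100, 57, 31), (103, 61, 35)]
[(71, 68, 68), (71, 68, 67), (71, 68, 66), (67, 66, 63), (70, 66, 66), (72, 68, 67), (88, 57, 39), (109, 64, 37), (115, 70, 39), (119, 71, 39), (122, 72, 41), (125, 76, 41), (131, 75, 41), (131, 78, 42), (128, 76, 39)]
[(130, 77, 42), (132, 79, 44), (133, 80, 45), (127, 76, 43), (130, 75, 42), (134, 79, 44), (130, 77, 42), (123, 71, 39), (113, 66, 38), (99, 59, 37), (76, 65, 57), (73, 66, 67), (72, 66, 65), (75, 71, 69), (74, 71, 68), (76, 73, 70), (74, 71, 69), (76, 72, 70), (72, 66, 67), (75, 71, 70), (72, 69, 68), (72, 70, 66), (74, 71, 70), (73, 74, 69), (72, 68, 66)]
```

```bash
python3 -m creep '0 0 0 0 0 0 75;0 0 0 0 0 0 75;0 0 0 0 0 0 75;0 0 0 0 0 0 75;0 0 .03 0 0 0 75;0 0 .04 0 0 0 75;0 0 .04 0 0 0 75;0 0 .03 0 0 0 75';  python3 - <<'E'
from h import *
s=state(); c,a=look('wrist','w9'); report(c,a)
H=hsv(a); m=cv2.inRange(H,(3,120,60),(22,255,255))
for b in blobs(m,1500): r=cv2.minAreaRect(cast(c,b,25).astype(np.float32)); print(tr(r[0]),r)
E
```

```text
time: 10.52
tool_pos: [600.7, -76.0, 225.5]
tcp_rot: [3.139, 0.0, 1.426]
contact_force: [1.1, -0.3, 0.6]
grip_width: 68.6
finger_force: 0.0
10.52 [600.7 -76.  225.5] [3.139 0.    1.426] F [ 1.1 -0.3  0.6] g 68.6
yel [234   0] [317  62] c [639.4  58.4] [52.2 74.9] 82.0
org [199 329] [493 346] c [ 688.4 -292.1] [ 20.7 374. ] 81.6
org [226 135] [283 224] c [600.4 -76.6] [93.1 55.9] 81.8
org [429  23] [487  86] c [802.2  17.3] [52.8 52. ] 66.8
org [132   0] [214  76] c [547.5  64.6] [63.  73.8] 80.7
org [0 0] [44 76] c [408.8  88.1] [71.7 42.1] 70.0
[ 720.2 -188.1] ((687.1485595703125, -286.0984191894531), (21.390296936035156, 369.67340087890625), 81.6202392578125)
[605.2   8.9] ((600.6072387695312, -74.99288940429688), (91.22372436523438, 54.757232666015625), 81.76628875732422)
[783.4 126.2] ((793.286376953125, 16.408321380615234), (74.13822174072266, 59.71798324584961), 0.7060979604721069)
[534.7 138.5] ((548.7723999023438, 63.059505462646484), (62.59992599487305, 72.28626251220703), 80.72076416015625)
[398.6 142.7] ((414.53643798828125, 86.08860778808594), (70.69790649414062, 44.59056091308594), 69.99491119384766)
```

View pics/w9.png

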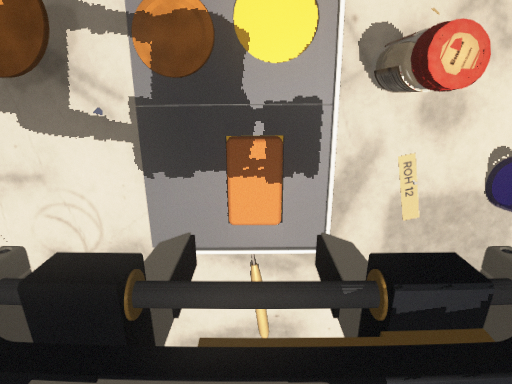

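The pad appears to have dropped: it fills the cut-out, and its apparent size fits a top at z≈25. Next I'll turn back and go to the disc.

```bash
python3 -m creep '-.005 .0117 0 0 0 -.121 45;-.005 .0117 0 0 0 -.121 45;-.005 .0117 0 0 0 -.121 45;-.005 .0117 0 0 0 -.121 45;-.005 .0117 0 0 0 -.121 45;-.005 .0117 0 0 0 -.121 45;-.005 .0117 0 0 0 -.121 45;-.005 .0117 0 0 0 -.121 45'; python3 -m creep '-.005 .0117 0 0 0 -.121 45;-.005 .0117 0 0 0 -.121 45;-.005 .0117 0 0 0 -.121 45;-.005 .0117 0 0 0 -.121 45;-.005 .0117 0 0 0 -.113 45;0 0 0 0 0 0 45'
python3 - <<'E'
from h import *
s=state(); print(tr(s['tool_pos'][:2])); c,a=look('wrist','w10'); report(c,a); np.savez('w10.npz',K=c[0],D=c[1],o=c[2],M=c[3])
look('top','t10')
E
```

```text
time: 11.23
tool_pos: [559.9, 18.3, 222.0]
tcp_rot: [-3.142, 0.0, 0.452]
contact_force: [0.3, 0.1, -0.1]
grip_width: 41.4
finger_force: 0.0
time: 11.73
tool_pos: [534.3, 77.9, 222.0]
tcp_rot: [-3.141, 0.001, -0.141]
contact_force: [0.9, 0.2, 0.4]
grip_width: 41.0
finger_force: 0.0
11.73 [534.3  77.9 222. ] [-3.141e+00  1.000e-03 -1.410e-01] F [0.9 0.2 0.4] g 41.0
[518.4 151.2]
yel [205  26] [286 112] c [640.6  70.4] [75.  74.8] 35.2
org [148 308] [444 346] c [350.6  50.1] [366.8  56.3] 81.7
org [218 270] [273 281] c [430.9 102. ] [61.4 14.2] 81.9
org [ 97 198] [146 244] c [513.1 221.5] [52. 53.] 31.8
org [224 132] [297 204] c [548.  69.] [72.4 72.6] 81.9
org [355  62] [461 124] c [600.2 -77.1] [95.9 55.6] 81.8
```

View pics/w10.png

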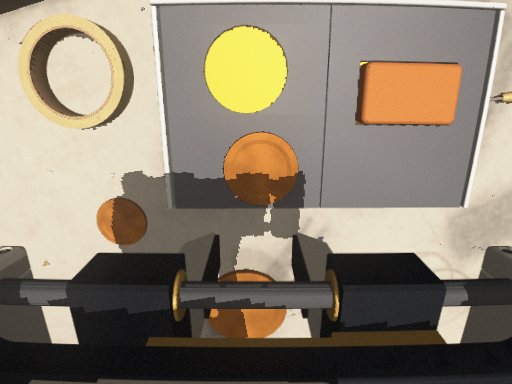

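The round cut-out is at (246,69), the disc at (261,168) and the pad sits in its cut-out. The push line runs almost exactly along world +x, so I'll go behind the disc with yaw ≈ 0.

```bash
python3 -m creep '-.02 -.0043 0 0 0 .075 45;-.02 -.0043 0 0 0 .075 45;0 0 -.035 0 0 0 45;0 0 -.035 0 0 0 45;0 0 -.035 0 0 0 45;0 0 -.025 0 0 0 45;0 0 -.008 0 0 0 45;0 0 0 0 0 0 45'
```

```text
time: 12.5
tool_pos: [494.5, 67.0, 82.5]
tcp_rot: [3.141, 0.004, 0.013]
contact_force: [-0.2, -0.8, 0.3]
grip_width: 41.6
finger_force: 0.0
```

```bash
python3 -m creep '0 .002 -.002 0 0 0 45;.003 0 0 0 0 0 45;.003 0 0 0 0 0 45;.003 0 0 0 0 0 45;.003 0 0 0 0 0 45;.003 0 0 0 0 0 45;.003 0 0 0 0 0 45;.003 0 0 0 0 0 45';python3 -m creep '.004 0 0 0 0 0 45;.004 0 0 0 0 0 45;.004 0 0 0 0 0 45;.004 0 0 0 0 0 45;.004 0 0 0 0 0 45;.004 0 0 0 0 0 45;.004 0 0 0 0 0 45;.004 0 0 0 0 0 45'
python3 - <<'E'
from h import *
s=state(); c,a=look('wrist','w11'); H=hsv(a)
y=cv2.inRange(H,(26,100,60),(36,255,255));o=cv2.inRange(H,(5,120,50),(22,255,255))
for n,m,z in(('y',y,11),('o',o,19)):
    for b in blobs(m,400):
        (x,yy),r=cv2.minEnclosingCircle(cast(c,b,z).astype(np.float32)); print(n,b.min(0),b.max(0),round(x,1),round(yy,1),round(r,1))
E
```

```text
time: 13.17
tool_pos: [516.3, 69.7, 82.4]
tcp_rot: [3.142, 0.001, 0.011]
contact_force: [-2.6, 1.0, 1.9]
grip_width: 41.6
finger_force: 1.1
time: 13.83
tool_pos: [548.7, 69.6, 82.2]
tcp_rot: [3.141, -0.0, 0.011]
contact_force: [-2.0, -0.7, 1.0]
grip_width: 41.2
finger_force: 1.1
13.83 [548.7  69.6  82.2] [ 3.141 -0.     0.011] F [-2.  -0.7  1. ] g 41.2
y [179   0] [326 133] 641.1 70.2 37.7
o [146 330] [445 346] 479.6 40.1 98.2
o [186 115] [324 248] 587.1 68.9 37.4
o [425  99] [511 214] 601.6 -54.3 37.6
```

```bash
python3 -m creep '.003 .0003 -.002 0 0 0 45;.004 .0002 0 0 0 0 45;.004 .0002 0 0 0 0 45;.004 .0002 0 0 0 0 45;.004 .0002 0 0 0 0 45;.004 .0002 0 0 0 0 45;.004 0 0 0 0 0 45;.004 0 0 0 0 0 45';python3 -m creep '.003 0 0 0 0 0 45;.003 0 0 0 0 0 45;.003 0 0 0 0 0 45;.003 0 0 0 0 0 45;0 0 0 0 0 0 45'
python3 - <<'E'
from h import *
s=state(); c,a=look('wrist','w12'); H=hsv(a)
y=cv2.inRange(H,(26,100,60),(36,255,255));o=cv2.inRange(H,(5,120,50),(22,255,255))
for n,m,z in(('y',y,11),('o',o,17)):
    for b in blobs(m,100):
        (x,yy),r=cv2.minEnclosingCircle(cast(c,b,z).astype(np.float32)); print(n,b.min(0),b.max(0),round(x,1),round(yy,1),round(r,1))
E
```

```text
time: 14.55
tool_pos: [579.7, 70.9, 80.2]
tcp_rot: [3.141, -0.0, 0.011]
contact_force: [-0.6, 0.1, 0.5]
grip_width: 41.4
finger_force: 0.7
time: 14.97
tool_pos: [592.0, 70.9, 80.4]
tcp_rot: [3.141, -0.001, 0.011]
contact_force: [0.8, 0.3, -1.5]
grip_width: 41.5
finger_force: 0.0
14.97 [592.   70.9  80.4] [ 3.141e+00 -1.000e-03  1.100e-02] F [ 0.8  0.3 -1.5] g 41.5
y [185  89] [323 170] 643.8 70.8 37.5
o [145 330] [445 346] 522.9 41.7 98.5
o [ 44 314] [ 69 343] 532.5 197.8 12.9
o [325 269] [338 320] 561.9 22.4 18.6
o [172 269] [186 320] 560.9 115.1 18.6
o [418 178] [511 279] 604.4 -49.6 35.3
o [186 114] [324 250] 630.5 66.9 39.9
```

View pics/w12.png

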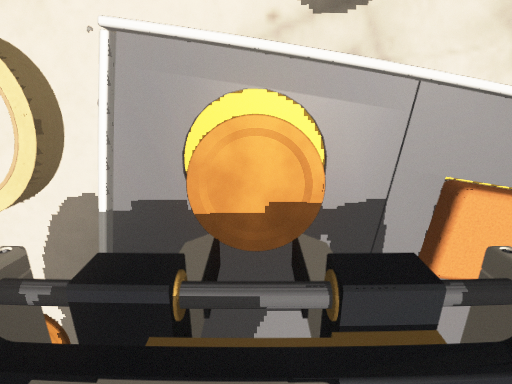

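The disc (centre about (256,182)) has dipped into the hole and has about 11 mm to go. I'll keep pushing gently.

```bash
python3 -m creep '.002 0 0 0 0 0 45;.002 0 0 0 0 0 45;.002 0 0 0 0 0 45;.002 0 0 0 0 0 45;.002 0 0 0 0 0 45;.001 0 0 0 0 0 45;0 0 0 0 0 0 45'
python3 - <<'E'
from h import *
s=state(); c,a=look('wrist','w13'); H=hsv(a)
y=cv2.inRange(H,(26,100,60),(36,255,255));o=cv2.inRange(H,(5,120,50),(22,255,255))
for n,m,z in(('y',y,11),('o',o,14)):
    for b in blobs(m,30):
        (x,yy),r=cv2.minEnclosingCircle(cast(c,b,z).astype(np.float32)); print(n,b.min(0),b.max(0),round(x,1),round(yy,1),round(r,1))
E
```

```text
time: 15.6
tool_pos: [602.7, 70.9, 80.3]
tcp_rot: [3.141, -0.001, 0.011]
contact_force: [0.4, 0.0, -0.6]
grip_width: 41.4
finger_force: 0.0
15.6 [602.7  70.9  80.3] [ 3.141e+00 -1.000e-03  1.100e-02] F [ 0.4  0.  -0.6] g 41.4
y [186 110] [309 179] 653.7 74.6 34.8
o [145 330] [445 346] 530.6 41.1 100.4
o [ 48 327] [ 67 343] 535.1 200.6 8.3
o [325 269] [338 320] 570.3 21.2 19.1
o [172 269] [186 320] 569.4 115.9 19.0
o [420 197] [511 279] 609.3 -54.4 30.9
o [185 118] [323 248] 640.4 69.4 38.2
```

```bash
python3 -m creep '-.01 0 0 0 0 0 45;-.02 0 .01 0 0 0 45;-.03 0 .04 0 0 0 45;0 0 .04 0 0 0 45;0 -.035 .04 0 0 0 45;0 -.035 .01 0 0 0 45;0 0 0 0 0 0 45'
python3 - <<'E'
from h import *
s=state(); c,a=look('wrist','w14'); report(c,a)
cv2.imwrite('pics/w14c.png',cv2.resize(a[20:180,120:480,::-1],None,fx=2.2,fy=2.2,interpolation=cv2.INTER_CUBIC))
H=hsv(a);o=cv2.inRange(H,(5,120,50),(22,255,255))
for b in blobs(o,1500):
    for z in (14,25): r=cv2.minAreaRect(cast(c,b,z).astype(np.float32)); print(b.min(0),b.max(0),z,tr(r[0]),np.round(r[0],1),np.round(r[1],1),r[2])
E
```

```text
time: 16.23
tool_pos: [548.9, 4.1, 208.9]
tcp_rot: [3.138, -0.008, 0.009]
contact_force: [0.5, -0.3, 0.1]
grip_width: 41.2
finger_force: 0.0
16.23 [548.9   4.1 208.9] [ 3.138 -0.008  0.009] F [ 0.5 -0.3  0.1] g 41.2
org [146 330] [444 346] c [369.  -48.2] [ 20.2 351.9] 0.2
org [172 270] [186 320] c [427.5  84.6] [13.5 65.5] 82.0
org [ 17 196] [ 67 244] c [514.3 218.6] [52.6 53.1] 79.5
org [287  98] [396 171] c [600.6 -77.1] [93.5 57.1] 81.7
org [139  46] [222 131] c [639.2  68.3] [73.4 71.7] 89.8
[145 330] [445 346] 14 [367.7   1.8] [364.4 -49.2] [ 21.7 360.6] 0.2503780424594879
[145 330] [445 346] 25 [377.5   5.2] [374.6 -47.2] [ 20.9 346.8] 0.250379353761673
[ 17 196] [ 67 244] 14 [476.5 291.2] [512.3 222.4] [53.5 54. ] 79.51920318603516
[ 17 196] [ 67 244] 25 [482.2 283.6] [516.8 214.1] [51.5 52. ] 79.5194320678711
[287  98] [396 171] 14 [605.2   5.3] [600.1 -78.6] [95.2 58.1] 81.71480560302734
[287  98] [396 171] 25 [606.    8.6] [601.3 -75.4] [91.6 55.8] 81.71480560302734
[139  46] [222 131] 14 [623.6 157.3] [639.3  69.4] [74.7 72.9] 89.81427001953125
[139  46] [222 131] 25 [623.6 154.8] [639.1  66.9] [71.8 70.1] 89.81390380859375
```

View pics/w14c.png

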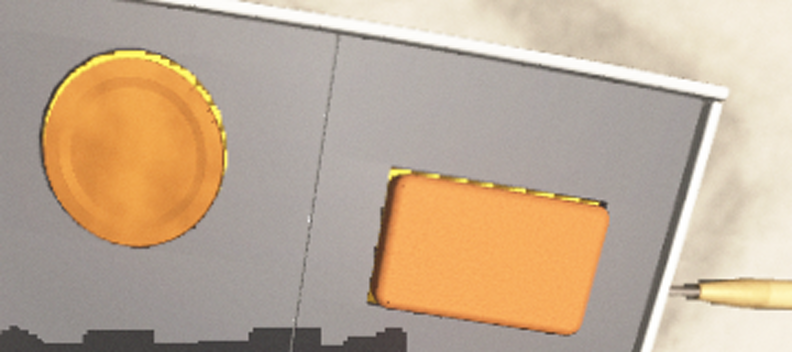

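Both parts look seated: yellow slivers show only at the far rims. To be sure they are fully home I'll feel their top heights with the closed fingertips (pad top should be z=25, disc top z=14).

```bash
python3 -m creep '.028 -.026 0 0 0 0 0;.028 -.026 0 0 0 0 0;0 0 -.035 0 0 0 0;0 0 -.035 0 0 0 0;0 0 -.03 0 0 0 0;0 0 -.01 0 0 0 0;0 0 0 0 0 0 0'; python3 -m creep '0 0 -.003 0 0 0 0;0 0 -.002 0 0 0 0;0 0 0 0 0 0 0';python3 -m creep '0 0 -.0015 0 0 0 0;0 0 0 0 0 0 0';python3 -m creep '0 0 -.001 0 0 0 0;0 0 0 0 0 0 0'
```

```text
time: 16.87
tool_pos: [602.0, -42.6, 93.0]
tcp_rot: [-3.141, 0.005, 0.012]
contact_force: [0.3, 0.2, 0.6]
grip_width: 1.9
finger_force: 0.0
time: 17.12
tool_pos: [603.5, -42.9, 90.8]
tcp_rot: [-3.142, -0.001, 0.012]
contact_force: [-1.2, 1.1, 4.0]
grip_width: 0.6
finger_force: 2.3
time: 17.28
tool_pos: [603.5, -42.9, 90.8]
tcp_rot: [3.141, -0.001, 0.012]
contact_force: [-4.7, 1.7, 13.4]
grip_width: 0.4
finger_force: 7.0
time: 17.45
tool_pos: [603.5, -42.9, 90.7]
tcp_rot: [3.141, -0.002, 0.012]
contact_force: [-7.9, 2.5, 20.6]
grip_width: 0.2
finger_force: 10.3
```

```bash
python3 -m creep '0 0 .012 0 0 0 0;-.004 -.027 0 0 0 0 0;-.0036 -.0275 0 0 0 0 0;0 0 -.008 0 0 0 0;0 0 -.003 0 0 0 0;0 0 -.002 0 0 0 0;0 0 -.001 0 0 0 0;0 0 0 0 0 0 0'; python3 -m creep '0 0 -.001 0 0 0 0;0 0 0 0 0 0 0'
```

```text
time: 18.12
tool_pos: [596.3, -100.2, 90.6]
tcp_rot: [3.136, -0.003, 0.012]
contact_force: [-13.8, -10.1, 35.1]
grip_width: 0.5
finger_force: 17.0
time: 18.28
tool_pos: [596.3, -100.2, 90.5]
tcp_rot: [3.136, -0.004, 0.012]
contact_force: [-15.8, -10.1, 41.0]
grip_width: 0.0
finger_force: 20.4
```

The pad is level, 24.8 mm at one end and 24.6 mm at the other, so it is home. Now the disc's rear, gently.

```bash
python3 -m creep '0 0 .04 0 0 0 0;.004 .034 0 0 0 0 0;.004 .034 0 0 0 0 0;.004 .034 0 0 0 0 0;.004 .034 0 0 0 0 0;.005 .034 0 0 0 0 0;0 0 -.03 0 0 0 0;0 0 0 0 0 0 0'; python3 -m creep '0 0 -.008 0 0 0 0;0 0 0 0 0 0 0'
```

```text
time: 18.95
tool_pos: [614.1, 75.2, 90.5]
tcp_rot: [-3.141, 0.007, 0.015]
contact_force: [-2.5, 0.2, -1.1]
grip_width: 0.5
finger_force: 0.0
time: 19.12
tool_pos: [616.0, 71.6, 85.4]
tcp_rot: [3.141, 0.003, 0.011]
contact_force: [-0.0, -0.0, 0.3]
grip_width: 0.6
finger_force: 0.0
```

```bash
for i in 1; do python3 -m creep '0 0 -.001 0 0 0 0;0 0 0 0 0 0 0'; python3 -m creep '0 0 -.001 0 0 0 0;0 0 0 0 0 0 0'; python3 -m creep '0 0 -.001 0 0 0 0;0 0 0 0 0 0 0'; done | grep -E 'tool_pos|contact'
```

```text
tool_pos: [617.1, 71.0, 86.1]
contact_force: [0.4, -1.4, 0.1]
tool_pos: [616.9, 71.4, 85.0]
contact_force: [0.0, 0.2, -0.4]
tool_pos: [616.7, 71.8, 83.5]
contact_force: [-0.2, 0.3, -0.0]
```

```bash
(python3 -m creep '0 0 -.001 0 0 0 0;0 0 -.001 0 0 0 0;0 0 0 0 0 0 0'; python3 -m creep '0 0 -.001 0 0 0 0;0 0 0 0 0 0 0'; python3 -m creep '0 0 -.001 0 0 0 0;0 0 0 0 0 0 0') | grep -E 'tool_pos|contact'
```

```text
tool_pos: [616.5, 72.0, 81.2]
contact_force: [-0.3, -0.1, -0.2]
tool_pos: [616.6, 72.0, 80.2]
contact_force: [0.3, -0.9, 0.0]
tool_pos: [616.7, 72.0, 79.4]
contact_force: [-0.4, 0.6, -0.9]
```

The fingertips reached z≈13.4 over the disc's rear without contact, so the disc is not riding on the rim. I'll back off, check the centring and hand in.

```bash
python3 -m creep '0 0 .03 0 0 0 0;0 0 .04 0 0 0 0;-.03 0 .04 0 0 0 0;-.03 0 .03 0 0 0 0;-.03 0 0 0 0 0 0;0 0 0 0 0 0 0'
python3 - <<'E'
from h import *
s=state(); c,a=look('wrist','w15'); H=hsv(a);o=cv2.inRange(H,(5,120,50),(22,255,255));y=cv2.inRange(H,(26,100,60),(36,255,255))
for b in blobs(o,1500):
    r=cv2.minAreaRect(cast(c,b,14).astype(np.float32)); print(np.round(r[0],1),np.round(r[1],1))
u=o|y; u=cv2.morphologyEx(u,cv2.MORPH_CLOSE,np.ones((5,5),np.uint8))
for b in blobs(u,1500):
    r=cv2.minAreaRect(cast(c,b,11).astype(np.float32)); print('hole',np.round(r[0],1),np.round(r[1],1))
cv2.imwrite('pics/w15c.png',cv2.resize(a[20:200,150:450,::-1],None,fx=2.5,fy=2.5,interpolation=cv2.INTER_CUBIC))
E
```

```text
time: 20.7
tool_pos: [527.6, 72.4, 213.6]
tcp_rot: [3.142, 0.002, 0.012]
contact_force: [0.7, -0.1, -0.1]
grip_width: 1.0
finger_force: 0.0
20.7 [527.6  72.4 213.6] [3.142e+00 2.000e-03 1.200e-02] F [ 0.7 -0.1 -0.1] g 1.0
[334.3 112.1] [ 22.2 366.8]
[511.4 224.5] [52.7 54.2]
[600.  -79.8] [97.9 56.8]
[638.9  70.3] [73.3 74.7]
hole [331.4 112.5] [ 22.4 370.5]
hole [510.4 226.1] [53.2 54.7]
hole [599.9 -81.3] [99.  57.4]
hole [640.3  70.3] [76.4 75.5]
```

Run:
```python
from plant import order
print(order.close_job())
```

```text
the job is handed in; nothing more can be done
None
```

The job is handed in at about 21 s of the 64 s allowed, with no verdict returned: by the last checks the pad lies level and home in the rectangular cut-out, orange side up, and the disc is home in the round one, about 2 mm off centre (limit 4 mm), and I did not deliberately touch the tape, cutter or jar.

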